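Fish out the big pestle and stand it on the cork mat

ROBOT

A 6-joint arm with a two-finger parallel gripper is mounted at the origin on the work surface. World frame = base frame: x ahead of the robot, y to its left, z up, the work surface at z = 0. Lengths are in mm, angles in rad, forces in N, time in s.
With the tool pointing down it reaches from about 300 to 775 mm from the base axis. Payload 14.6 kg.
Tool frame: the origin (TCP) lies midway between the tips of the shut fingers; the grasp point (between the pads) lies behind it (manip.grip_depth is the z of the grasp point in the tool frame, in mm); z points along the fingers, y is the line along which they close (so a half turn about z gives the same grasp; the last joint's range is limited). The gripper opens to 94 mm and grips with 3 to 60 N. Pads are 16 mm wide; open, the fingers measure 119 mm over their backs; the gripper's body (75 mm by 177 mm) begins 78 mm behind the grasp point.
Start: joints at [1.209, 0.3, 1.521, -0, 1.321, -0.067], TCP at [159.799, 526.264, 205.446] pointing down, gripper open.
Joint ranges: [-3.03, 3.03], [-0.79, 2.21], [0.23, 2.52], [-1.04, 4.18], [0, 3.07], [-2.55, 2.55]. Speed limits (rad/s): [2.22, 2.22, 2.57, 3.14, 3.14, 3.14].

INTERFACE

Orientations are given as [roll, pitch, yaw] about the fixed x, y, z axes, in that order (R = Rz(yaw) Ry(pitch) Rx(roll)).
In Python, from cell import manip gives the robot as it stands.
- The arm moves only by the shell command python3 nudge.py FILE [OPENING] [FORCE], which reads ROWS from the file FILE. ROWS is a JSON object whose key "moves" holds a list of rows, 1 to 5 of them, each of 6 numbers: dx, dy, dz in shares of 0.4 m (1.0 is 0.4 m), then a rotation vector rx, ry, rz in parts of the range, where 1.0 means 360 degrees; each row is the pose to reach, as a shift and turn from the pose commanded when the command began, along the tool's axes at that moment; what a row does not reach only later rows make up. A row lasts 1/10 s, in which the tool goes at most 50 mm and 0.15 rad, less where a joint would pass 70% of its speed; a pose out of reach is approached as far as the arm can. OPENING is the finger opening in mm, set as the command begins (- or left out keeps the last). The fingers move at their own pace and stop on an object; FORCE is the grip in N (left out, the last holds). Time passes only in rows, so rows that do not move let the fingers close. It prints the time, the measured TCP pose, the force, the opening and the grip force at its end. Shift and turn numbers lie between -1 and 1, and a call with a number outside is refused. Input that does not fit is refused with a message, and nothing moves.
- manip.read_state(): the state, without advancing time (a new reading comes with each control period).
- manip.camera(name): name is "side" or "top" or "wrist"; returns (picture, depth): 400x640x3 uint8, red, green, blue; 400x640 float32, mm along the optical axis (not along the pixel's ray), 0 where there is no reading.
- manip.camera_info(name): a dict with "K" (3x3 intrinsics, pixels), "dist" ([k1, k2, p1, p2, k3] as OpenCV has them; the pictures are not rectified), "rvec" (rotation vector, rad) and "tvec" (3), from world to camera coordinates, as OpenCV has them; the wrist camera has in their place "mount" (4x4, takes a point from camera to tool coordinates, whose origin is the TCP and whose axes are the flange's). Camera axes: x right, y down, z forward; pixel columns grow to the right and rows downward; lengths in mm; the calibration is good to about 2 mm. A picture is of the moment at which its call begins: read the wrist's pose just before it. camera_info takes no time and is no camera call.
- manip.sign_off(): hands the job in; it is judged then, once.
The state is a dict: "clock": time; "joints": joint angles; "qd": joint speeds; "effort": joint torques, N m; "eef_pos": TCP position; "eef_rot": TCP orientation; "wrist_force": force on the tool from outside, world axes, zero at the start; "moment": the same for the moment, N m; "finger_gap": finger opening in mm; "finger_force": force on a finger pad.
Only numpy, scipy, OpenCV 4.12 (cv2) and the standard library are available. Lean on these libraries where they do the work, as an engineer would, in place of code of your own. Each camera call takes 0.05 s, during which the arm holds its last target. There are 200 camera calls.

TASK

Take the big square-headed wooden pestle out of the crate of kitchen tools and lay it down on the chopping board. Then take hold of it again and stand it upright on its thick head, handle up, with the whole head on the round cork mat. Leave the other tools in the crate.

Things in the scene. Friction and masses are not known exactly. Their poses are not given: they have to be found in the camera images.
- pestle: Big pestle, plain pale wood, 170 mm, about 160 g: square head 48 x 48 mm, 80 mm long, then a square handle 26 x 26 mm, 90 mm long, on one axis; all four sides alike. Origin: centre of the foot (flat end face of the head); +x runs along the axis to the handle's free end; y, z square to the sides. Centre of mass about 61 mm from the foot.
- pestle_mid (a point): The middle of the big pestle, on its axis, 85 mm from the foot. At the start the pestle lies on a side of its head, axis level 24 mm above the crate's floor, handle clear of the floor and pointing roughly to the crate's -x side (towards the robot).
- crate: Open dark wooden crate, fixed, 300 mm (its x) by 270 mm (its y), rim 60 mm high, walls and floor 6 mm thick. Origin at the centre of its underside, z up. Left or right of the board. The tools lie side by side along its x, about 75 mm apart, in any order; the scraper crosswise at its +x end.
- board: Wooden chopping board, fixed flat on the worktop, 200 mm (its x) by 200 mm (its y), 12 mm thick. Origin at the centre of its underside (the worktop, z = 0), z up.
- mat: Round cork mat, fixed on the worktop, 130 mm in diameter, 8 mm thick. Origin at the centre of its underside, z up. It stands on the other side of the board from the crate.
- small_pestle: A smaller pestle of the same form and wood, 115 mm long: head 33 x 33 x 54 mm, handle 18 x 18 x 61 mm. Origin at the centre of its foot, +x from the foot along the axis. Lies in the crate; not wanted.
- turner: Flat wooden turner, 170 mm long, 8 mm thick, blade 55 x 80 mm, handle 20 mm wide. Origin at the middle of the blade's end edge at half thickness, +x along it to the handle. Lies in the crate; not wanted.
- scraper: Steel scraper with a wooden handle, 190 mm long, 24 mm wide, up to 14 mm thick, lying crosswise in the crate. Origin where blade and handle meet, +x along the blade. Not wanted.

How it is judged (in metres and radians):
On the way:
1. the big pestle lies on the chopping board, let go and at rest (x of pestle_mid in the frame of board between -0.1 and 0.1 m and y of pestle_mid in the frame of board between -0.1 and 0.1 m and height (world z) of pestle_mid between 0.029 and 0.045 m and angle between pestle's own x axis and vertical between 1.4 and 1.75 rad and contact force between pestle and the fingers below 0.1 N and linear speed of pestle below 0.03 m/s), for 0.2 s.
At the end, for the whole second after the job is handed in: The big pestle stands upright (within about 4.5 degrees) on its foot, handle up, at rest on the cork mat with the foot's centre within 34 mm of the mat's centre; the small pestle, the turner and the scraper are still inside the crate (angle between pestle's own x axis and vertical below 0.08 rad and horizontal distance between pestle and mat below 0.034 m and height (world z) of pestle between 0.003 and 0.014 m and linear speed of pestle below 0.02 m/s and angular speed of pestle below 0.2 rad/s and x of small_pestle in the frame of crate between -0.15 and 0.15 m and y of small_pestle in the frame of crate between -0.135 and 0.135 m and z of each of small_pestle, turner, scraper in the frame of crate below 0.06 m and x of turner in the frame of crate between -0.15 and 0.15 m and y of turner in the frame of crate between -0.135 and 0.135 m and x of scraper in the frame of crate between -0.15 and 0.15 m and y of scraper in the frame of crate between -0.135 and 0.135 m); the robot touches nothing.
It also fails if it takes over 61 s, if anything falls off the work surface, if the arm or the gripper's body presses on something with over 40 N, if the wrist force passes 120 N, or if a joint passes its speed limit or range.

## Working session

There is one attempt and no reset: what is moved stays moved. The work goes in short steps, Python scripts to look and compute and a shell command to move; the robot and the scene stay as the last step left them, time stands still between calls to the robot, and variables do not carry over. Pictures are saved under pics/ and viewed, at most 10 in all, crops included, and the job is handed in when it is done.

```bash
ls; mkdir -p pics; cat > h.py <<'E'
import numpy as np, cv2
from cell import manip
from scipy.spatial.transform import Rotation as R
def snap(n,f):
    s=manip.read_state(); im,d=manip.camera(n); cv2.imwrite('pics/'+f+'.png',im[:,:,::-1]); np.savez('pics/'+f+'.npz',im=im,d=d,p=s['eef_pos'],r=s['eef_rot']); return s
def pts(n,f,uv,z=None):
    """pixels -> world via depth, or via plane world z"""
    q=np.load('pics/'+f+'.npz'); ci=manip.camera_info(n); K=np.array(ci['K'],float)
    uv=np.array(uv,float); n2=cv2.undistortPoints(uv.reshape(-1,1,2),K,np.array(ci['dist'],float)).reshape(-1,2)
    ray=np.c_[n2,np.ones(len(n2))]
    if 'rvec' in ci:
        Rm=cv2.Rodrigues(np.array(ci['rvec'],float))[0].T; t=-Rm@np.array(ci['tvec'],float).ravel()
    else:
        M=np.array(ci['mount']); T=np.eye(4); T[:3,:3]=R.from_euler('xyz',q['r']).as_matrix(); T[:3,3]=q['p']; T=T@M; Rm=T[:3,:3]; t=T[:3,3]
    w=ray@Rm.T
    if z is None: s=q['d'][uv[:,1].round().astype(int),uv[:,0].round().astype(int)]
    else: s=(z-t[2])/w[:,2]
    return t+w*s[:,None]
E
python3 - <<'E'
from h import *
s=snap('top','t0'); print(s, manip.grip_depth)
print(manip.camera_info('top')); print(manip.camera_info('wrist')['mount'])
E
```

```text
cell.py
nudge.py
pics
{'clock': 0.0, 'joints': array([ 1.20939605e+00,  3.00481868e-01,  1.52161258e+00,  6.69539201e-06,
        1.32067611e+00, -6.66443102e-02]), 'qd': array([-6.78203720e-05, -5.79068132e-04, -3.42179386e-04, -3.92315704e-04,
       -5.53633357e-04, -6.68981298e-04]), 'effort': array([ 1.68177059e-03, -5.31803441e+01, -3.52744889e+01,  7.08556990e-02,
        2.43146508e-02, -1.10098938e-04]), 'eef_pos': array([159.70724344, 526.01961899, 204.86709509]), 'eef_rot': array([-3.14041780e+00, -8.49131130e-05,  2.84683498e+00]), 'wrist_force': array([-0.61202916, -0.59122156, -1.29370168]), 'moment': array([ 0.01073727,  0.00668988, -0.03373078]), 'finger_force': 0.0, 'finger_gap': 94.24357991244811} -18.8
{'K': array([[498.19147131,   0.        , 322.09019517],
       [  0.        , 498.19147131, 196.18598868],
       [  0.        ,   0.        ,   1.        ]]), 'dist': array([-0.08053771,  0.        ,  0.        ,  0.        ,  0.        ]), 'rvec': array([ 2.14956091, -2.18568599,  0.09095385]), 'tvec': array([   4.29396136,  593.76741009, 1330.70942511])}
[[ 7.52850047e-04 -9.70300592e-01 -2.41901208e-01  6.88050807e+01]
 [ 9.99999654e-01  6.45049948e-04  5.24831776e-04 -9.36539436e-01]
 [-3.53206221e-04 -2.41901520e-01  9.70300742e-01 -1.79438520e+02]
 [ 0.00000000e+00  0.00000000e+00  0.00000000e+00  1.00000000e+00]]
```

View pics/t0.png

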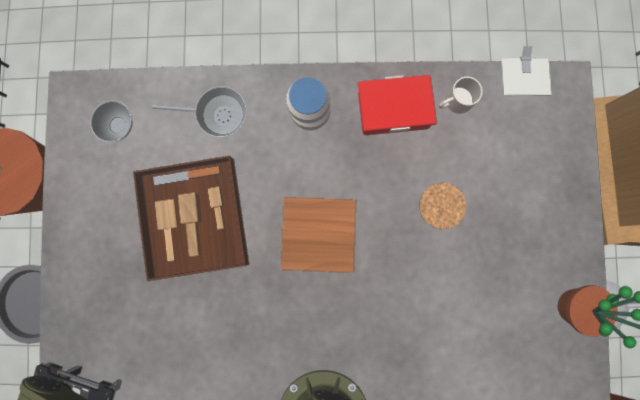

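```bash
python3 - <<'E'
from h import *
im=cv2.imread('pics/t0.png'); c=cv2.resize(im[150:285,125:255],None,fx=4.4,fy=4.4,interpolation=cv2.INTER_CUBIC); cv2.imwrite('pics/c0.png',c)
for n,z,uv in [('board',12,[(284,197),(356,199),(354,272),(281,270)]),('matLRTB',8,[(420,205.5),(467,205.5),(443,182),(443,229)]),('rim',60,[(134,171),(231,157),(248,265),(148,279)])]:
    print(n,pts('top','t0',uv,z).round(1).tolist())
print(pts('top','t0',[(320,240),(443,205),(188,205),(193,240),(166,215),(169,245),(215,197),(220,220),(205,250)]).round(1))
E
```

```text
board [[594.8, 99.9, 12.0], [585.9, -98.8, 12.0], [386.3, -89.0, 12.0], [394.8, 110.0, 12.0]]
matLRTB [[565.1, -275.7, 8.0], [562.8, -406.8, 8.0], [629.5, -342.3, 8.0], [499.1, -337.3, 8.0]]
rim [[668.4, 504.7, 60.0], [701.1, 238.1, 60.0], [411.5, 192.8, 60.0], [377.0, 461.6, 60.0]]
[[ 474.9    2.3   10.4]
 [ 565.3 -339.4    9.6]
 [ 574.   357.    50. ]
 [ 479.6  345.3   40.7]
 [ 550.   428.7   15.4]
 [ 466.9  418.6   17.7]
 [ 595.3  285.3   41.2]
 [ 533.1  273.8   30.3]
 [ 451.9  321.2    5.1]]
```

View pics/c0.png

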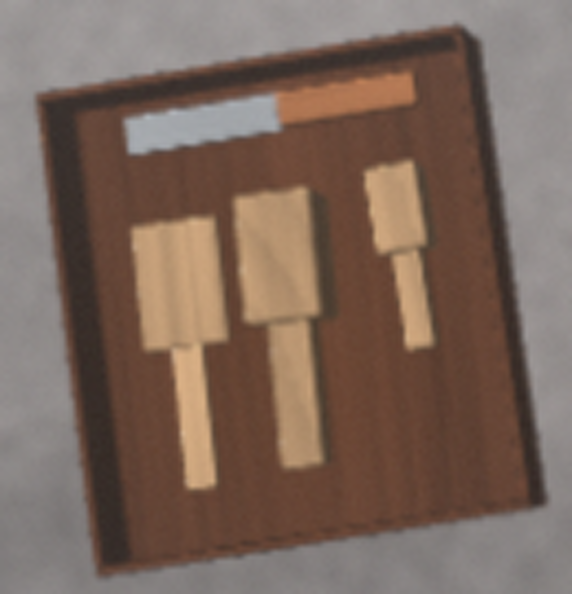

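```bash
cat >> h.py <<'E'
def to(pos,yaw,tilt=0,s=None,cmd=None):
    """delta in tool axes to world pos with tool z down, yaw deg, then tilted about tool y by tilt deg"""
    s=manip.read_state(); A=R.from_euler('xyz',s['eef_rot'])
    B=R.from_euler('xyz',[np.pi,0,np.radians(yaw)])*R.from_euler('y',tilt,degrees=True)
    d=A.inv().apply(np.array(pos)-s['eef_pos']); rv=(A.inv()*B).as_rotvec()
    print('delta',d.round(1),'rv',rv.round(3),'| rpy',np.degrees(s['eef_rot']).round(1),'q',s['joints'].round(2),'z',A.apply([0,0,1]).round(3))
E
python3 - <<'E'
from h import *
f=lambda L:[(125+u/4.4-.4,150+v/4.4-.4) for u,v in L]
h=pts('top','t0',f([(235,195),(310,188),(320,316),(245,323)]),54)
k=pts('top','t0',f([(270,322),(310,319),(325,464),(283,467)]),43)
print(h.round(1),k.round(1))
F=(h[0]+h[1])/2; E=(k[2]+k[3])/2; J=(h[2]+h[3])/2
print('foot',F,'J',J,'end',E,'len',np.linalg.norm((E-F)[:2]),np.linalg.norm((J-F)[:2]))
a=(E-F)[:2]; a/=np.linalg.norm(a); ang=np.degrees(np.arctan2(-a[1],-a[0])); mid=(F+E)[:2]/2
print('foot dir',ang,'mid',mid); g=mid-a*20; print('grasp',g)
to([*g,150],180+ang)
E
```

```text
[[604.2 383.6  54. ]
 [607.7 336.9  54. ]
 [529.  330.2  54. ]
 [525.4 376.6  54. ]] [[526.3 364.2  43. ]
 [527.8 339.3  43. ]
 [438.9 329.6  43. ]
 [437.4 355.6  43. ]]
foot [605.91588937 360.26925208  54.        ] J [527.2248351  353.37774659  54.        ] end [438.14654518 342.59499738  43.        ] len 168.6977537824661 78.99224563865367
foot dir 6.013844079666155 mid [522.03121728 351.43212473]
grasp [541.92114947 353.52749996]
delta [-415.8  -54.    55. ] rv [-0.001 -0.    -0.4  ] | rpy [-179.9   -0.   163.1] q [ 1.21  0.3   1.52 -0.    1.32 -0.07] z [-0.    -0.001 -1.   ]
```

Units first: shifts go in shares of 0.4 m and turns go in shares of 360 degrees. So -240 mm is -0.6, -192 mm is -0.48, -0.4 rad is -0.0637.

```bash
echo '{"moves": [[-0.12,-0.015,0,0,0,-0.0127],[-0.24,-0.03,0,0,0,-0.0255],[-0.36,-0.0475,0,0,0,-0.0382],[-0.48,-0.0625,0,0,0,-0.0509],[-0.6,-0.0775,0,0,0,-0.0637]]}' > next.json && python3 nudge.py next.json 70
python3 -c "
from h import *
to([541.9,353.5,130],186)"
```

```text
clock: 0.55
eef_pos: [381.9, 425.6, 205.2]
eef_rot: [-3.141, -0.001, -3.033]
wrist_force: [0.3, 1.3, 0.3]
finger_gap: 70.2
finger_force: 0.0
delta [-151.2  -89.    75.1] rv [-0.    -0.001  0.004] | rpy [-180.    -0.  -173.8] q [ 0.78  0.35  1.46  0.    1.34 -0.9 ] z [-0. -0. -1.]
```

To row units: -151 mm is -0.3775, -114 mm is -0.285.

```bash
echo '{"moves": [[-0.095,-0.055,0,0,0,0],[-0.19,-0.1125,0,0,0,0],[-0.285,-0.1675,0.025,0,0,0],[-0.3775,-0.2225,0.05,0,0,0],[-0.3775,-0.2225,0.05,0,0,0]]}' > next.json && python3 nudge.py next.json
python3 -c "
from h import *
snap('wrist','w1');to([541.9,353.5,22],186)"
```

```text
clock: 1.05
eef_pos: [542.9, 351.0, 182.5]
eef_rot: [-3.14, -0.003, -3.041]
wrist_force: [-0.9, -0.0, 0.1]
finger_gap: 69.8
finger_force: 0.0
delta [ -1.3   1.1 161.5] rv [-0.001 -0.003 -0.002] | rpy [-1.799e+02 -1.000e-01 -1.741e+02] q [ 0.52  0.53  1.24 -0.    1.37 -1.15] z [-0.002 -0.001 -1.   ]
```

View pics/w1.png

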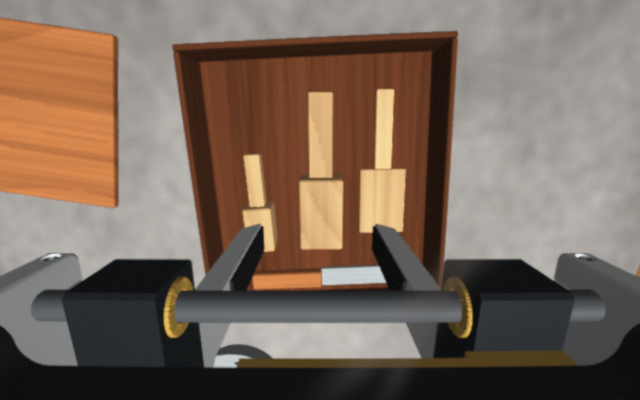

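```bash
python3 - <<'E'
from h import *
p=pts('wrist','w1',[(300,179.5),(343,180),(342,249),(300,248)],54); k=pts('wrist','w1',[(309,93),(333,94)],43)
print(p.round(1),k.round(1)); F=(p[2]+p[3])/2;J=(p[0]+p[1])/2;E=k.mean(0)
print(F,J,E,np.linalg.norm((F-J)[:2]),np.linalg.norm((F-E)[:2]),np.degrees(np.arctan2(*(F-E)[1::-1])), F+(E-F)*65/170)
E
```

```text
[[530.6 329.5  54. ]
 [526.5 374.8  54. ]
 [604.5 383.3  54. ]
 [608.1 336.3  54. ]] [[442.  330.3  43. ]
 [440.5 354.9  43. ]]
[606.3331576  359.77190217  54.        ] [528.508655   352.14683016  54.        ] [441.28104111 342.59017072  43.        ] 78.1971542245083 165.9440057824389 5.943017731035797 [543.22499542 353.20241662  49.79411765]
```

To row units: 161 mm is 0.4025, 150 mm is 0.375.

```bash
echo '{"moves": [[-0.0025,-0.0025,0.1,0,0,0],[-0.0025,-0.005,0.2,0,0,0],[-0.0025,-0.005,0.3,0,0,0],[-0.0025,-0.005,0.375,0,0,0],[-0.0025,-0.005,0.4025,0,0,0]]}' > next.json && python3 nudge.py next.json 62
echo '{"moves": [[0,0,0,0,0,0],[0,0,0,0,0,0],[0,0,0,0,0,0],[0,0,0,0,0,0],[0,0,0,0,0,0]]}' > next.json && python3 nudge.py next.json 40 30
```

```text
clock: 1.6
eef_pos: [539.0, 352.3, 21.5]
eef_rot: [-3.14, -0.004, -3.035]
wrist_force: [-1.0, 0.0, 0.0]
finger_gap: 61.8
finger_force: 0.0
clock: 2.1
eef_pos: [541.8, 353.0, 26.4]
eef_rot: [3.14, 0.002, -3.036]
wrist_force: [-2.4, 0.9, 7.6]
finger_gap: 47.8
finger_force: 30.0
```

To row units: -120 mm is -0.3, -90 mm is -0.225.

```bash
echo '{"moves": [[0,0,-0.05,0,0,0],[0,0,-0.125,0,0,0],[0,0,-0.225,0,0,0],[0,0,-0.3,0,0,0],[0,0,-0.3,0,0,0]]}' > next.json && python3 nudge.py next.json
python3 -c "
from h import *
snap('wrist','w2');to([471,0,80],0)"
```

```text
clock: 2.6
eef_pos: [542.7, 353.2, 150.1]
eef_rot: [3.138, 0.008, -3.036]
wrist_force: [0.0, 0.8, -1.3]
finger_gap: 47.8
finger_force: 30.0
delta [ 107.8 -343.4   66. ] rv [-6.000e-03  3.000e-03 -3.036e+00] | rpy [ 179.9    0.2 -174. ] q [ 0.52  0.56  1.29 -0.    1.29 -1.16] z [ 0.004  0.002 -1.   ]
```

View pics/w2.png

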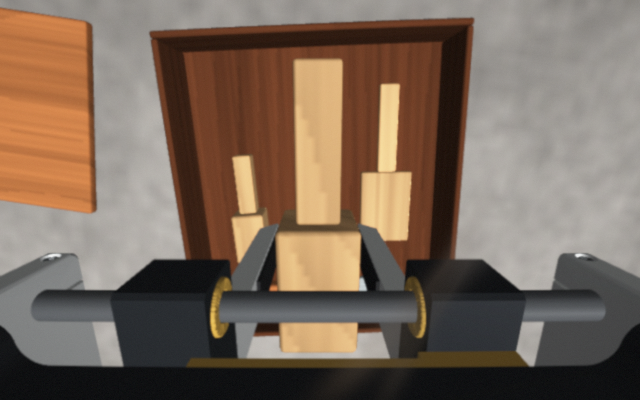

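To row units: -200 mm is -0.5, -160 mm is -0.4, 0.7 rad is 0.1114.

```bash
echo '{"moves": [[0.0375,-0.1,0,0,0,0.0223],[0.075,-0.2,0,0,0,0.0446],[0.1125,-0.3,0,0,0,0.0668],[0.15,-0.4,0,0,0,0.0891],[0.1875,-0.5,0,0,0,0.1114]]}' > next.json && python3 nudge.py next.json
python3 -c "
from h import *
to([471,0,80],0)"
```

```text
clock: 3.15
eef_pos: [486.2, 143.9, 143.2]
eef_rot: [-3.14, -0.001, 2.541]
wrist_force: [0.7, -0.3, -0.7]
finger_gap: 48.1
finger_force: 30.0
delta [ -68.8 -127.2   63.3] rv [-2.000e-03  1.000e-03  2.541e+00] | rpy [-1.799e+02 -1.000e-01  1.456e+02] q [ 0.22  0.27  1.71 -0.    1.16 -0.75] z [-0.002 -0.    -1.   ]
```

To row units: -127 mm is -0.3175, -112 mm is -0.28, 0.7 rad is 0.1114.

```bash
echo '{"moves": [[-0.0375,-0.07,0,0,0,0.0223],[-0.075,-0.14,0,0,0,0.0446],[-0.1125,-0.21,0,0,0,0.0668],[-0.15,-0.28,0,0,0,0.0891],[-0.1725,-0.3175,0,0,0,0.1114]]}' > next.json && python3 nudge.py next.json
echo '{"moves": [[0,0,0,0,0,0.0223],[0,0,0,0,0,0.0446],[0,0,0,0,0,0.0668],[0,0,0,0,0,0.0891],[0,0,0,0,0,0.1114]]}' > next.json && python3 nudge.py next.json
echo '{"moves": [[0,0,0,0,0,0.0223],[0,0,0,0,0,0.0446],[0,0,0,0,0,0.0668],[0,0,0,0,0,0.0891],[0,0,0,0,0,0.1114]]}' > next.json && python3 nudge.py next.json
echo '{"moves": [[0,0,0,0,0,0.0223],[0,0,0,0,0,0.0446],[0,0,0,0,0,0.0668],[0,0,0,0,0,0.0684],[0,0,0,0,0,0.0684]]}' > next.json && python3 nudge.py next.json
python3 - <<'E'
from h import *
snap('wrist','w3'); to([471,0,29],0)
# level check: head top edge mid, handle end by depth
p=pts('wrist','w3',[(318,245),(318,330),(318,80),(318,150),(318,205)]); print(p.round(1))
E
```

```text
clock: 3.65
eef_pos: [472.5, -0.1, 143.3]
eef_rot: [-3.14, -0.0, 1.84]
wrist_force: [0.4, 0.6, -1.7]
finger_gap: 48.2
finger_force: 30.0
clock: 4.15
eef_pos: [472.9, 1.7, 143.3]
eef_rot: [-3.14, 0.001, 1.141]
wrist_force: [-0.2, 0.9, -1.0]
finger_gap: 47.7
finger_force: 30.0
clock: 4.65
eef_pos: [472.9, 1.7, 143.3]
eef_rot: [-3.141, 0.002, 0.441]
wrist_force: [0.5, 0.3, -2.9]
finger_gap: 47.6
finger_force: 30.0
clock: 5.15
eef_pos: [473.1, 1.7, 143.8]
eef_rot: [-3.142, 0.001, 0.02]
wrist_force: [0.1, 0.2, -1.7]
finger_gap: 47.8
finger_force: 30.0
delta [ -2.2   1.7 114.9] rv [-0.     0.001  0.02 ] | rpy [-1.8e+02  1.0e-01  1.2e+00] q [-0.07  0.19  1.8   0.    1.14  1.48] z [-0.001  0.    -1.   ]
[[ 4.797e+02  4.000e-01  1.702e+02]
 [ 4.252e+02 -7.000e-01  1.710e+02]
 [ 5.670e+02  2.300e+00  1.608e+02]
 [ 5.312e+02  1.500e+00  1.615e+02]
 [ 5.002e+02  9.000e-01  1.610e+02]]
```

To row units: 108 mm is 0.27, 105 mm is 0.2625.

```bash
echo '{"moves": [[0,0,0.1,0,0,0],[0,0,0.1875,0,0,0],[0,0,0.2375,0,0,0],[0,0,0.2625,0,0,0],[0,0,0.27,0,0,0]]}' > next.json && python3 nudge.py next.json
echo '{"moves": [[0,0,0.0025,0,0,0],[0,0,0.005,0,0,0],[0,0,0.0075,0,0,0],[0,0,0.0075,0,0,0],[0,0,0.0075,0,0,0]]}' > next.json && python3 nudge.py next.json
```

```text
clock: 5.7
eef_pos: [473.2, 1.7, 35.8]
eef_rot: [-3.141, 0.001, 0.018]
wrist_force: [-0.5, 0.5, -0.8]
finger_gap: 47.5
finger_force: 30.0
clock: 6.2
eef_pos: [473.7, 1.7, 33.7]
eef_rot: [3.142, -0.0, 0.017]
wrist_force: [0.4, 0.0, -1.9]
finger_gap: 48.0
finger_force: 30.0
```

Release gently and lift back.

To row units: 0.5 mm is 0.0013.

```bash
echo '{"moves": [[0,0,0.0013,0,0,0],[0,0,0.0013,0,0,0],[0,0,0.0013,0,0,0],[0,0,0.0013,0,0,0],[0,0,0.0013,0,0,0]]}' > next.json && python3 nudge.py next.json 70
echo '{"moves": [[0,0,-0.05,0,0,0],[0,0,-0.125,0,0,0],[0,0,-0.2,0,0,0],[0,0,-0.275,0,0,0],[0,0,-0.275,0,0,0]]}' > next.json && python3 nudge.py next.json
python3 - <<'E'
from h import *
snap('wrist','w4'); to([471,0,29],0)
E
```

```text
clock: 6.7
eef_pos: [473.6, 1.7, 33.0]
eef_rot: [3.142, -0.0, 0.017]
wrist_force: [0.1, 0.4, -0.6]
finger_gap: 70.1
finger_force: 0.0
clock: 7.2
eef_pos: [475.2, 1.6, 146.6]
eef_rot: [3.141, -0.006, 0.017]
wrist_force: [0.1, -0.4, -0.4]
finger_gap: 69.5
finger_force: 0.0
delta [ -3.7   1.6 115.4] rv [ 0.    -0.003  0.017] | rpy [180.   -0.2   1. ] q [-0.07  0.19  1.8  -0.    1.14  1.48] z [ 0.003 -0.    -1.   ]
```

View pics/w4.png

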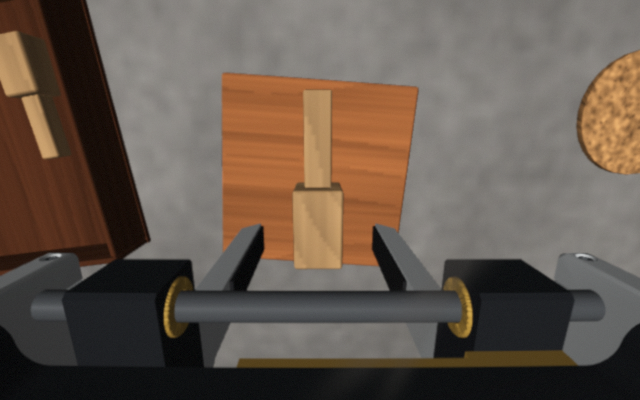

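```bash
python3 - <<'E'
from h import *
p=pts('wrist','w4',[(293.5,191),(341.5,191),(341.5,268),(294,268)],60); k=pts('wrist','w4',[(303.5,90),(331,91)],49)
F=(p[2]+p[3])/2;J=(p[0]+p[1])/2;E=k.mean(0); a=(E-F)[:2]; yaw=np.degrees(np.arctan2(a[1],a[0])); a/=np.hypot(*a)
print(p.round(1),k.round(1),'F',F,'E',E,np.hypot(*(F-J)[:2]),np.hypot(*(F-E)[:2]),yaw)
G=np.r_[F[:2]+60*a,42]; zt=np.r_[-a*.7071,-.7071]; print('G',G)
T=G-manip.__dict__.get('x',0)+18.8*zt; P=T-90*zt; print('TCP',T,'pre',P); to(P,yaw,-45)
E
```

```text
[[487.6  22.9  60. ]
 [488.4 -21.4  60. ]
 [410.8 -24.2  60. ]
 [410.   22.6  60. ]] [[577.3  14.8  49. ]
 [576.9  -9.7  49. ]] F [410.4143102   -0.82337525  60.        ] E [577.11484343   2.55936571  49.        ] 77.63715614118826 166.73485153885272 1.162504880417205
G [4.70401961e+02 3.93913492e-01 4.20000000e+01]
TCP [4.57111217e+02 1.24213433e-01 2.87065200e+01] pre [520.73711826   1.41533074  92.34552   ]
delta [46.2  1.  52.2] rv [-0.001 -0.789 -0.003] | rpy [180.   -0.2   1. ] q [-0.07  0.19  1.8  -0.    1.14  1.48] z [ 0.003 -0.    -1.   ]
```

To row units: 46 mm is 0.115, 40 mm is 0.1, -0.75 rad is -0.1194.

```bash
echo '{"moves": [[0.025,0,0,0,-0.0239,0],[0.05,0,0,0,-0.0477,0],[0.075,0,0,0,-0.0716,0],[0.1,0,0,0,-0.0955,0],[0.115,0,0,0,-0.1194,0]]}' > next.json && python3 nudge.py next.json
python3 - <<'E'
from h import *
to([520.7,1.4,92.3],1.1,-45)
to([457.1,.1,29],1.1,-45)
E
```

```text
clock: 7.75
eef_pos: [519.9, 2.5, 141.9]
eef_rot: [3.142, 0.757, 0.017]
wrist_force: [-0.2, 0.5, 0.1]
finger_gap: 70.0
finger_force: 0.0
delta [34.6  1.1 35.5] rv [-0.002 -0.029 -0.002] | rpy [180.   43.4   1. ] q [-0.04  0.77  1.14 -0.05  1.99  1.51] z [-0.687 -0.012 -0.727]
delta [ 31.8   1.3 125.2] rv [-0.002 -0.029 -0.002] | rpy [180.   43.4   1. ] q [-0.04  0.77  1.14 -0.05  1.99  1.51] z [-0.687 -0.012 -0.727]
```

To row units: 125 mm is 0.3125, 110 mm is 0.275, -0.03 rad is -0.0048.

```bash
echo '{"moves": [[0.0425,0.0025,0.0425,0,-0.0032,0],[0.085,0.0025,0.0875,0,-0.0048,0],[0.0825,0.0025,0.2,0,-0.0048,0],[0.08,0.0025,0.275,0,-0.0048,0],[0.08,0.0025,0.3125,0,-0.0048,0]]}' > next.json && python3 nudge.py next.json
echo '{"moves": [[0,0,0,0,0,0],[0,0,0,0,0,0],[0,0,0,0,0,0],[0,0,0,0,0,0],[0,0,0,0,0,0]]}' > next.json && python3 nudge.py next.json
python3 - <<'E'
from h import *
to([457.1,.1,29],1.1,-45)
E
```

```text
clock: 8.25
eef_pos: [454.7, 0.5, 26.7]
eef_rot: [-3.141, 0.786, 0.017]
wrist_force: [-0.3, 1.2, 0.2]
finger_gap: 70.1
finger_force: 0.0
clock: 8.75
eef_pos: [458.2, 0.4, 29.9]
eef_rot: [3.142, 0.779, 0.017]
wrist_force: [-0.2, -0.4, 0.4]
finger_gap: 69.9
finger_force: 0.0
delta [-0.1  0.3  1.4] rv [-0.002 -0.006 -0.002] | rpy [180.   44.6   1. ] q [-0.05  0.81  1.38 -0.05  1.73  1.51] z [-0.703 -0.012 -0.711]
```

To row units: -125 mm is -0.3125, -100 mm is -0.25.

```bash
echo '{"moves": [[0,0,0,0,0,0],[0,0,0,0,0,0],[0,0,0,0,0,0],[0,0,0,0,0,0],[0,0,0,0,0,0]]}' > next.json && python3 nudge.py next.json 40 45
echo '{"moves": [[-0.0375,0,-0.0375,0,0,0],[-0.1,0,-0.1,0,0,0],[-0.175,0,-0.175,0,0,0],[-0.25,0,-0.25,0,0,0],[-0.3125,0,-0.3125,0,0,0]]}' > next.json && python3 nudge.py next.json
python3 - <<'E'
from h import *
d=[564.2,-340.5]; az=-31; u=np.array([np.cos(np.radians(az)),np.sin(np.radians(az))])
to([*d,200],az,45)
E
```

```text
clock: 9.25
eef_pos: [457.8, 0.5, 29.7]
eef_rot: [-3.142, 0.78, 0.017]
wrist_force: [0.6, 0.7, -0.0]
finger_gap: 47.6
finger_force: 45.0
clock: 9.75
eef_pos: [456.8, 0.4, 208.6]
eef_rot: [3.141, 0.779, 0.017]
wrist_force: [0.0, -0.5, -0.5]
finger_gap: 47.6
finger_force: 45.0
delta [ 78.4 342.7 -65.3] rv [-0.002  1.52   0.618] | rpy [180.   44.6   1. ] q [-0.05  0.58  1.3  -0.05  2.04  1.5 ] z [-0.702 -0.012 -0.712]
```

To row units: 170 mm is 0.425, 136 mm is 0.34, 0.75 rad is 0.1194.

```bash
echo '{"moves": [[0,0.085,0,0,0.0239,0],[0,0.17,0,0,0.0477,0],[0,0.255,0,0,0.0716,0],[0,0.34,0,0,0.0955,0],[0,0.425,0,0,0.1194,0]]}' > next.json && python3 nudge.py next.json
python3 - <<'E'
from h import *
to([564.2,-340.5,200],-31,45)
E
```

```text
clock: 10.25
eef_pos: [459.7, -170.9, 207.2]
eef_rot: [3.139, 0.023, 0.017]
wrist_force: [0.7, -0.2, -0.9]
finger_gap: 47.7
finger_force: 45.0
delta [101.7 171.3   5.3] rv [-0.211  0.786  0.533] | rpy [179.9   1.3   1. ] q [-0.42  0.18  1.67 -0.01  1.32  1.13] z [-0.023 -0.003 -1.   ]
```

To row units: 150 mm is 0.375, 120 mm is 0.3, 0.56 rad is 0.0891.

```bash
echo '{"moves": [[0.04,0.075,0,0,0,0.0175],[0.08,0.15,0,0,0,0.035],[0.12,0.225,0,0,0,0.0525],[0.16,0.3,0,0,0,0.07],[0.2,0.375,0,0,0,0.0891]]}' > next.json && python3 nudge.py next.json
echo '{"moves": [[0,0,0,0,0.0239,0],[0,0,0,0,0.0477,0],[0,0,0,0,0.0716,0],[0,0,0,0,0.0955,0],[0,0,0,0,0.1194,0]]}' > next.json && python3 nudge.py next.json
python3 - <<'E'
from h import *
snap('side','s5'); snap('top','t5')
to([564.2,-340.5,200],-31,45)
E
```

```text
clock: 10.75
eef_pos: [542.4, -319.4, 203.8]
eef_rot: [3.126, 0.026, -0.548]
wrist_force: [1.3, 0.5, -1.0]
finger_gap: 47.9
finger_force: 45.0
clock: 11.25
eef_pos: [541.7, -318.0, 204.8]
eef_rot: [3.12, -0.731, -0.529]
wrist_force: [0.9, -0.7, -1.7]
finger_gap: 47.9
finger_force: 45.0
delta [23.8  7.7 23.1] rv [0.013 0.062 0.009] | rpy [178.8 -41.5 -30.3] q [-0.6   0.15  1.88  0.07  0.39  1.45] z [ 0.561 -0.352 -0.749]
```

View pics/s5.png

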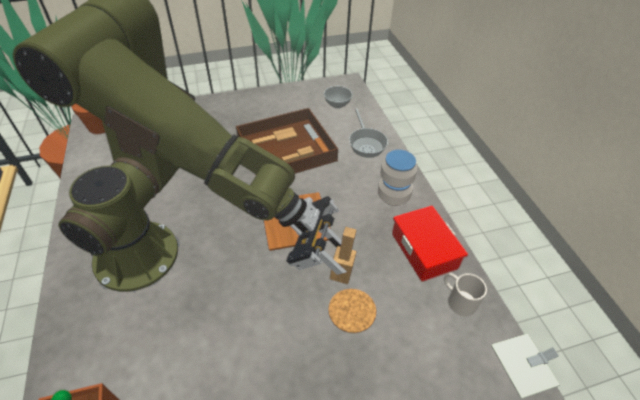

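To row units: 0.013 rad is 0.0021.

```bash
echo '{"moves": [[0,0,0,0.0021,0.0105,0.0014],[0,0,0,0.0021,0.0105,0.0014],[0,0,0,0.0021,0.0105,0.0014],[0,0,0,0.0021,0.0105,0.0014]]}' > next.json && python3 nudge.py next.json
python3 - <<'E'
from h import *
to([569.7,-343.8,80],-31,45.3)
E
```

```text
clock: 11.75
eef_pos: [542.7, -318.4, 204.5]
eef_rot: [3.141, -0.789, -0.54]
wrist_force: [-0.4, -0.6, -1.4]
finger_gap: 47.6
finger_force: 45.0
delta [-62.8   7.8 113.4] rv [-0.     0.002  0.001] | rpy [180.  -45.2 -30.9] q [-0.61  0.14  1.92  0.17  0.3   1.36] z [ 0.608 -0.365 -0.705]
```

To row units: 113 mm is 0.2825, 92 mm is 0.23.

```bash
echo '{"moves": [[-0.0325,0.005,0.0575,0,0,0],[-0.065,0.01,0.115,0,0,0],[-0.0975,0.015,0.1725,0,0,0],[-0.13,0.02,0.23,0,0,0],[-0.1575,0.02,0.2825,0,0,0]]}' > next.json && python3 nudge.py next.json
echo '{"moves": [[0,0,0,0,0,0],[0,0,0,0,0,0],[0,0,0,0,0,0]]}' > next.json && python3 nudge.py next.json
python3 - <<'E'
from h import *
snap('side','s6'); snap('top','t6'); snap('wrist','w6')
to([569.7,-343.8,56.5],-31,45.3)
im=cv2.imread('pics/s6.png'); cv2.imwrite('pics/s6c.png',cv2.resize(im[190:340,270:430],None,fx=3.8,fy=3.8,interpolation=cv2.INTER_CUBIC))
E
```

```text
clock: 12.25
eef_pos: [566.8, -339.6, 95.1]
eef_rot: [-3.135, -0.791, -0.54]
wrist_force: [0.4, 0.1, -1.4]
finger_gap: 47.6
finger_force: 45.0
clock: 12.55
eef_pos: [566.6, -339.8, 98.0]
eef_rot: [-3.136, -0.794, -0.539]
wrist_force: [-0.5, -0.5, -1.2]
finger_gap: 48.1
finger_force: 45.0
delta [-26.1   1.9  32.4] rv [-0.006 -0.004  0.001] | rpy [-179.7  -45.5  -30.9] q [-0.62  0.38  1.91  0.87  0.08  0.64] z [ 0.615 -0.362 -0.701]
```

View pics/s6c.png

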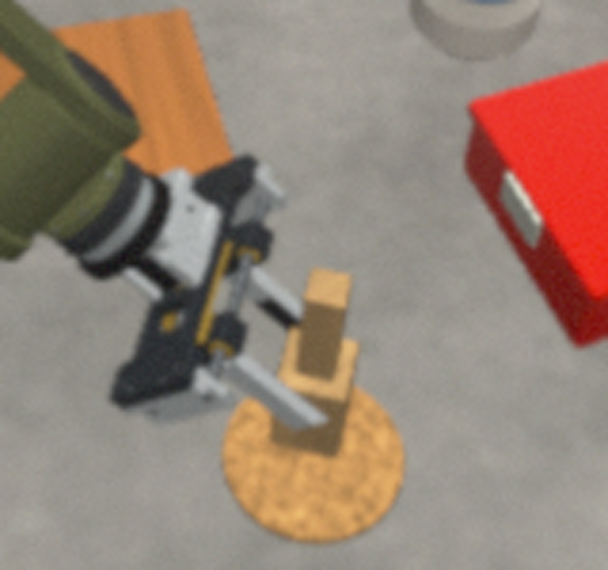

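View pics/t6.png

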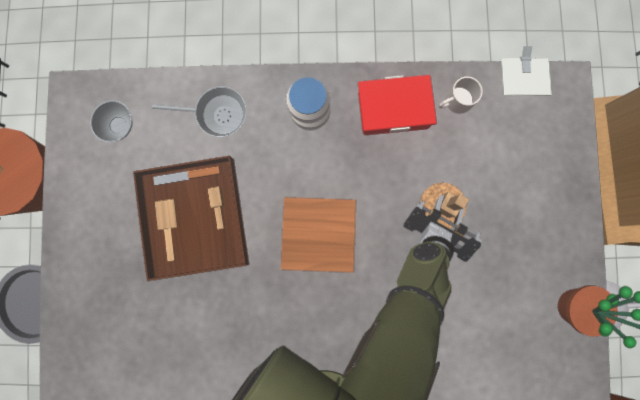

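```bash
python3 - <<'E'
from h import *
for az in (-18,-5):
    u=np.r_[np.cos(np.radians(az)),np.sin(np.radians(az))]; print(az); to([564.2+6.4*u[0],-340.5+6.4*u[1],105],az,45.3)
E
```

```text
-18
delta [ 8.4  0.3 -1.7] rv [ 0.155 -0.004 -0.158] | rpy [-179.7  -45.5  -30.9] q [-0.62  0.38  1.91  0.87  0.08  0.64] z [ 0.615 -0.362 -0.701]
-5
delta [ 8.1 -1.  -2. ] rv [ 0.317 -0.004 -0.318] | rpy [-179.7  -45.5  -30.9] q [-0.62  0.38  1.91  0.87  0.08  0.64] z [ 0.615 -0.362 -0.701]
```

To row units: 8 mm is 0.02, -2 mm is -0.005, -0.318 rad is -0.0506.

```bash
echo '{"moves": [[0.02,0,-0.005,0.0095,0,-0.0095],[0.02,0,-0.005,0.0191,0,-0.0191],[0.02,-0.0025,-0.005,0.0302,0,-0.0302],[0.02,-0.0025,-0.005,0.0398,0,-0.0398],[0.02,-0.0025,-0.005,0.0505,-0.0006,-0.0506]]}' > next.json && python3 nudge.py next.json
echo '{"moves": [[0,0,0,0,0,0],[0,0,0,0,0,0]]}' > next.json && python3 nudge.py next.json
python3 - <<'E'
from h import *
az=-5;u=np.r_[np.cos(np.radians(az)),np.sin(np.radians(az))]; to([564.2+6.4*u[0],-340.5+6.4*u[1],105],az,45.3)
E
```

```text
clock: 13.2
eef_pos: [569.9, -341.0, 104.4]
eef_rot: [3.142, -0.79, -0.084]
wrist_force: [0.7, 1.3, -0.7]
finger_gap: 48.1
finger_force: 45.0
clock: 13.4
eef_pos: [570.1, -341.3, 104.0]
eef_rot: [-3.141, -0.79, -0.09]
wrist_force: [0.2, 1.0, -2.5]
finger_gap: 47.7
finger_force: 45.0
delta [ 1.  -0.3 -0.4] rv [ 0.002  0.001 -0.002] | rpy [-180.   -45.2   -5.2] q [-0.78  0.42  1.83  1.15  0.52 -0.05] z [ 0.707 -0.064 -0.704]
```

To row units: -28 mm is -0.07, -24 mm is -0.06.

```bash
echo '{"moves": [[-0.015,0,0.015,0,0,0],[-0.03,0,0.03,0,0,0],[-0.045,0,0.045,0,0,0],[-0.06,0,0.06,0,0,0],[-0.07,0,0.07,0,0,0]]}' > next.json && python3 nudge.py next.json
echo '{"moves": [[0,0,0,0,0,0],[0,0,0,0,0,0]]}' > next.json && python3 nudge.py next.json
python3 - <<'E'
from h import *
az=-5;u=np.r_[np.cos(np.radians(az)),np.sin(np.radians(az))]; to([564.2+6.4*u[0],-340.5+6.4*u[1],56],az,45.3)
snap('side','s7')
im=cv2.imread('pics/s7.png'); cv2.imwrite('pics/s7c.png',cv2.resize(im[190:340,270:430],None,fx=3.8,fy=3.8,interpolation=cv2.INTER_CUBIC))
E
```

```text
clock: 13.9
eef_pos: [570.4, -340.4, 63.8]
eef_rot: [-3.141, -0.789, -0.089]
wrist_force: [-0.9, 0.9, -1.0]
finger_gap: 47.5
finger_force: 45.0
clock: 14.1
eef_pos: [570.6, -340.9, 64.7]
eef_rot: [-3.141, -0.79, -0.088]
wrist_force: [-0.2, -1.0, -1.9]
finger_gap: 47.9
finger_force: 45.0
delta [-6.2  0.2  6.1] rv [ 0.     0.001 -0.   ] | rpy [-180.   -45.3   -5. ] q [-0.78  0.5   1.84  1.29  0.49 -0.21] z [ 0.708 -0.062 -0.704]
```

View pics/s7c.png

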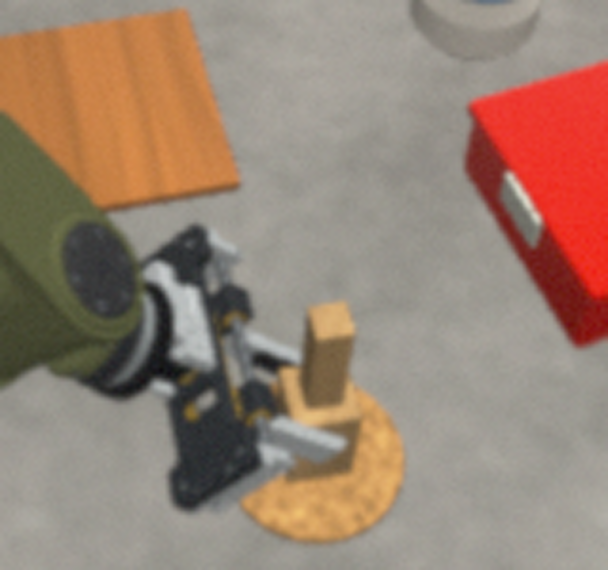

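To row units: -5 mm is -0.0125, -4 mm is -0.01.

```bash
echo '{"moves": [[-0.0025,0,0.0025,0,0,0],[-0.005,0,0.005,0,0,0],[-0.0075,0,0.0075,0,0,0],[-0.01,0,0.01,0,0,0],[-0.0125,0,0.0125,0,0,0]]}' > next.json && python3 nudge.py next.json
echo '{"moves": [[-0.0008,0,0.0008,0,0,0],[-0.0015,0,0.0015,0,0,0],[-0.0023,0,0.0023,0,0,0],[-0.0023,0,0.0023,0,0,0]]}' > next.json && python3 nudge.py next.json
echo '{"moves": [[-0.0008,0,0.0008,0,0,0],[-0.0015,0,0.0015,0,0,0],[-0.0023,0,0.0023,0,0,0],[-0.0023,0,0.0023,0,0,0]]}' > next.json && python3 nudge.py next.json
```

```text
clock: 14.65
eef_pos: [570.8, -341.2, 58.2]
eef_rot: [-3.142, -0.791, -0.087]
wrist_force: [-11.7, 5.2, 21.6]
finger_gap: 47.5
finger_force: 45.0
clock: 15.05
eef_pos: [571.3, -341.5, 58.3]
eef_rot: [3.14, -0.793, -0.086]
wrist_force: [-12.0, 5.7, 18.1]
finger_gap: 47.9
finger_force: 45.0
clock: 15.45
eef_pos: [571.6, -341.6, 58.2]
eef_rot: [3.14, -0.795, -0.085]
wrist_force: [-16.9, 9.3, 30.8]
finger_gap: 47.8
finger_force: 45.0
```

To row units: -1.4 mm is -0.0035, -0.8 mm is -0.002.

```bash
echo '{"moves": [[0.002,0,-0.002,0,0,0],[0.0035,0,-0.0035,0,0,0],[0.0035,0,-0.0035,0,0,0]]}' > next.json && python3 nudge.py next.json
echo '{"moves": [[0,0,0,0,0,0],[0,0,0,0,0,0],[0,0,0,0,0,0],[0,0,0,0,0,0],[0,0,0,0,0,0]]}' > next.json && python3 nudge.py next.json 72
echo '{"moves": [[0,0,-0.025,0,0,0],[0,0,-0.075,0,0,0],[0,0,-0.15,0,0,0],[0,0,-0.2375,0,0,0],[0,0,-0.325,0,0,0]]}' > next.json && python3 nudge.py next.json
python3 - <<'E'
from h import *
snap('side','s8'); print(manip.read_state()['wrist_force'])
im=cv2.imread('pics/s8.png'); cv2.imwrite('pics/s8c.png',cv2.resize(im[190:340,270:430],None,fx=3.8,fy=3.8,interpolation=cv2.INTER_CUBIC))
E
```

```text
clock: 15.75
eef_pos: [571.2, -341.5, 58.2]
eef_rot: [3.141, -0.792, -0.086]
wrist_force: [-1.1, 1.2, 10.4]
finger_gap: 47.4
finger_force: 45.0
clock: 16.25
eef_pos: [570.4, -341.1, 56.6]
eef_rot: [-3.141, -0.79, -0.088]
wrist_force: [-0.9, -0.0, -0.6]
finger_gap: 71.6
finger_force: 0.0
clock: 16.75
eef_pos: [477.1, -332.6, 149.2]
eef_rot: [-3.141, -0.789, -0.087]
wrist_force: [0.3, -0.5, 0.8]
finger_gap: 72.0
finger_force: 0.0
[ 1.60700048 -2.07280345  4.41823456]
```

View pics/s8c.png

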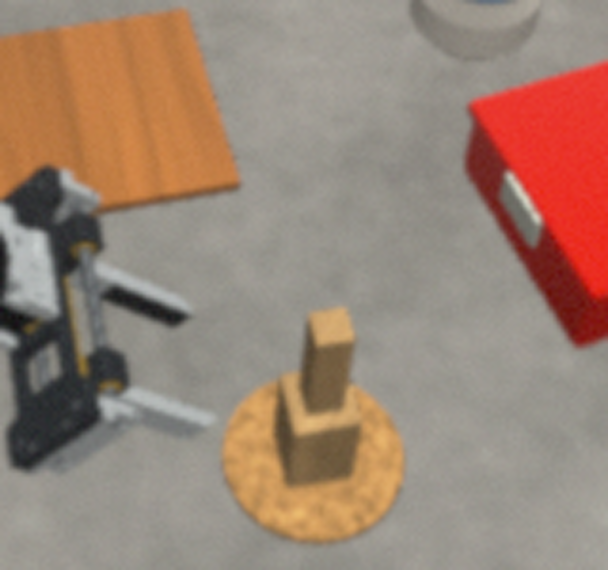

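```bash
python3 - <<'E'
from h import *
snap('side','s9')
f=lambda L:[(270+u/3.8,190+v/3.8) for u,v in L]
print(pts('side','s9',f([(332,325)])), pts('side','s9',f([(288,486),(352,479)]),8), pts('side','s9',f([(222,457),(405,457),(313,373),(313,541)]),8))
E
echo '{"moves": [[0,0,0,0,0,0],[0,0,0,0,0,0],[0,0,0,0,0,0]]}' > next.json && python3 nudge.py next.json
```

```text
[[ 565.91750785 -344.07819792  181.63048478]] [[ 542.6306096  -360.9984946     8.        ]
 [ 587.73073276 -367.89035959    8.        ]] [[ 504.40278579 -327.39301558    8.        ]
 [ 629.83502047 -361.89117952    8.        ]
 [ 588.57129077 -280.00910374    8.        ]
 [ 546.42694132 -404.3693309     8.        ]]
clock: 17.15
eef_pos: [478.8, -332.7, 147.3]
eef_rot: [-3.14, -0.789, -0.088]
wrist_force: [-0.4, -0.4, 0.4]
finger_gap: 72.1
finger_force: 0.0
```

Handle top is at (566, -344, 182), right above the foot's centre (about 566, -341) and the mat's centre (about 566, -342), so the pestle is upright and centred.

```bash
python3 -c "
from cell import manip; print(manip.sign_off())"
```

```text
the job is handed in; nothing more can be done
None
```

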